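Click the push-lock seal of the yellow storage jar and leave it locked in

TASK

Check the push-lock seal in the lid of the yellow storage jar and leave the jar sealed: press its button all the way down and let go, feel whether it now stays locked in or has sprung out, and click it again if it sprang out, so that it ends locked in. Give it at least one full click even if it is already locked in at the start. Leave the jar standing where it is and do not press the button of the blue jar.

Things in the scene. Friction and masses are not known exactly. Their poses are not given: they have to be found in the camera images.
- yellow_button_top (a point): centre of the flat top of the button in the lid of the yellow jar: a round white jar with a wide yellow band, 94 mm in diameter, loose, about 0.8 kg; yellow lid 98 mm in diameter, its top 138 mm above the hob; in its middle an upright round button with a white stem and a yellow cap 45 mm in diameter (flat part 38 mm). Button top 167 mm above the hob when out, 159 mm when locked in. Its z axis points up. An orange ring on the foot of the stem shows only while the button is out
- yellow_button (a joint): how far the yellow jar's button is pressed down, in m: 0 = out, about 0.008 = locked in (sealed), 0.0185 = hard stop. Push-push latch: each press deeper than 0.0145, then released, changes it over (out to locked in, locked in to out); a press of less than 0.013 from out springs back, from locked in stays locked in. Aim for 0.0165. Press force 3 N at 0, rising to 7 N at the stop. At the start it may be either out or locked in
- blue_button_top (a point): the same point on the blue jar, a jar of the same shape with a blue band, lid and cap; it is not to be pressed
- blue_button (a joint): how far the blue jar's button is pressed down, in m, same values; either out or locked in at the start
Not all that is in view belongs to the job. Of the things that look like the part that bears yellow_button_top, the largest one is meant.

How it is judged:
By the outcome, as a careful person would: the job done as asked, in the order asked, and still so for the second after the job is handed in, with the robot touching nothing.
It also fails if it takes over 38 s, if anything falls off the work surface, if the arm or the gripper's body presses on something with over 40 N, if the wrist force passes 120 N, or if a joint passes its speed limit or range.

ROBOT

A 6-joint arm with a two-finger parallel gripper is mounted at the origin on a cart in front of the work surface, level with it; the furniture and walls round the work are solid. World frame = base frame: x ahead of the robot, y to its left, z up, the work surface at z = 0. Lengths are in mm, angles in rad, forces in N, time in s.
With the tool pointing down it reaches from about 150 to 775 mm from the base axis. Payload 6.1 kg.
Tool frame: the origin (TCP) lies midway between the tips of the shut fingers; the grasp point (between the pads) lies 19 mm behind it (bot.grip_depth is the distance from the TCP to the grasp point, in mm); z points along the fingers, y is the direction in which the jaws open and shut (so a half turn about z gives the same grasp; the last joint's range is limited). The gripper opens to 85 mm and grips with 20 to 120 N. Pads are 22 mm wide; open, the fingers measure 114 mm over their backs; the gripper's body (76 mm by 85 mm) begins 54 mm behind the grasp point. The pads swing forward as they close: fully open they stand 13 mm farther back than shut.
Start: joints at [-1.22, 0.126, -0.04, 1.405, 0, 1.571], TCP at [180.409, -493.012, 231.295] pointing down, gripper open.
Joint ranges: [-2.72, 2.72], [-0.95, 1.95], [-1.27, 1.35], [-1.78, 2.02], [-1.46, 1.47], [-3.14, 3.14]. Speed limits (rad/s): [2.39, 2.39, 3.01, 3.14, 3.14, 3.14].

INTERFACE

Orientations are given as [roll, pitch, yaw] about the fixed x, y, z axes, in that order (R = Rz(yaw) Ry(pitch) Rx(roll)).
In Python, from plant import bot gives the robot as it stands.
- The arm moves only by the tool drive_tool, never from a script. Its argument "steps" is one flat list of numbers, 6 for each row, row after row: the shift along the tool's x, y, z scaled (see below), then the turn, a rotation vector about the tool's x, y, z scaled (see below). In form: [tx, ty, tz, rx, ry, rz, tx, ty, tz, rx, ry, rz, ...]. A call has exactly 8 rows; each row shifts and turns the commanded pose from where the row before left it, along the tool's axes as they then stand; what a row does not reach is not made up. The controller multiplies each number of a shift by 100 mm and each number of a turn by 360 degrees. A row lasts 1/8 s, in which the tool goes at most 62.5 mm and 10.7 degrees, less where a joint would pass 70% of its speed; a pose out of reach is approached as far as the arm can. A call with a number of a shift or a turn outside -1 to 1 is refused whole. A call with a gripper value outside its range is refused whole. "gripper" is the closure, from 0 (fully open) to 1 (shut), set as the call begins (left out, the last holds). The fingers move at their own pace and stop on an object; the grip force is fixed at half the most. Time passes only in rows, so rows that do not move let the fingers close, or fill a call up. It gives the time, the measured TCP pose, the force and the opening at its end, in the units of the state.
- bot.read_state(): the state, without advancing time (a new reading comes with each control period).
- bot.grab_frame(name): name is "scene" or "top" or "wrist"; returns a dict with "color" (420x560x3 uint8, blue, green, red), "intrinsics" (3x3 intrinsics, pixels), "R" (3x3) and "t" (3): a world point X has camera coordinates R X + t. Camera axes: x right, y down, z forward; pixel columns grow to the right and rows downward; lengths in mm; the calibration is good to about 2 mm. The wrist camera is an equidistant fisheye: a pixel r from the principal point sees the ray r / f radians off the axis. A picture is of the moment at which its call begins. There is no depth.
- bot.sign_off(): hands the job in, once; it reports no verdict.
The state is a dict: "time_s": time; "joint_pos": joint angles; "qd": joint speeds; "joint_torque": joint torques, N m; "tool_pos": TCP position; "tool_rot": TCP orientation; "contact_force": force on the tool from outside, world axes, zero at the start; "ft_torque": the same for the moment, N m; "gripper_width": opening from 0.0 (shut) to 1.0 (fully open).
Only numpy, scipy, OpenCV 4.12 (cv2) and the standard library are available. Lean on these libraries where they do the work, as an engineer would, in place of code of your own. Each camera call takes 0.05 s, during which the arm holds its last target.

## Working session

There is one attempt and no reset: what is moved stays moved. The work goes in short steps, Python scripts to look and compute and a tool call to move; the robot and the scene stay as the last step left them, time stands still between calls to the robot, and variables do not carry over. Pictures are saved under pics/ and viewed, and the job is handed in when it is done.

Besides the shell and the picture viewer there is one more tool, called by a JSON object that holds its "name" and its "arguments", one argument or row to a line. drive_tool: Moves the arm, as the interface text tells. Shifts and turns lie within -1 to 1; 1 stands for 100 mm of shift or 360 degrees of turn. Its arguments: {"type":"object","properties":{"steps":{"type":"array"},"gripper":{"type":"number"}},"required":["steps"]}

```bash
mkdir -p pics; ls; python3 - <<'E'
from plant import bot
import cv2,numpy as np,pickle
fr={}
for n in("scene","top","wrist"):
    f=bot.grab_frame(n);fr[n]=f;cv2.imwrite(f"pics/{n}0.png",f["color"])
    print(n,f["intrinsics"],f["R"],f["t"])
pickle.dump(fr,open("fr0.pkl","wb"))
s=bot.read_state();print(s)
E
```

```text
pics
scene [[488.28337662   0.         280.8966742 ]
 [  0.         488.28337662 208.61161604]
 [  0.           0.           1.        ]] [[ 0.94828234  0.31741507  0.00287544]
 [ 0.24621866 -0.72980439 -0.6377789 ]
 [-0.20034213  0.60550246 -0.77021413]] [-467.8693802   -24.35264546 1159.1672129 ]
top [[456.45742897   0.         274.8491763 ]
 [  0.         456.45742897 213.80990575]
 [  0.           0.           1.        ]] [[-0.01699215 -0.99960411 -0.02242522]
 [-0.98307036  0.0207951  -0.18204458]
 [ 0.18243884  0.01895224 -0.98303453]] [ 12.73239691 500.79663045 890.68737498]
wrist [[325.1922621    0.         282.11189542]
 [  0.         325.1922621  212.70010034]
 [  0.           0.           1.        ]] [[ 0.34248309 -0.93952278 -0.00151142]
 [-0.90704893 -0.33106389  0.26011332]
 [-0.24488276 -0.08771348 -0.96557691]] [-524.67760135  -33.6377711   379.30699296]
{'time_s': 0.15, 'joint_pos': array([-1.22000859e+00,  1.26262863e-01, -4.03732033e-02,  1.40538755e+00,
       -8.49637216e-06,  1.57076824e+00]), 'qd': array([ 0.00033976, -0.00120017,  0.00191416, -0.00020292,  0.00095639,
        0.0003928 ]), 'joint_torque': array([-2.16361281e-03, -4.36274278e+01,  3.53149545e+01,  1.34861181e-02,
       -7.38442805e-05, -1.12475286e-05]), 'tool_pos': array([ 180.30102667, -492.73881491,  230.69739791]), 'tool_rot': array([-3.14036537e+00,  8.46189953e-06,  3.50815827e-01]), 'contact_force': array([-0.21207356,  0.26027875,  0.43167086]), 'ft_torque': array([ 0.01782164, -0.03065013, -0.02305031]), 'gripper_width': 0.9933975362567478}
```

View pics/scene0.png

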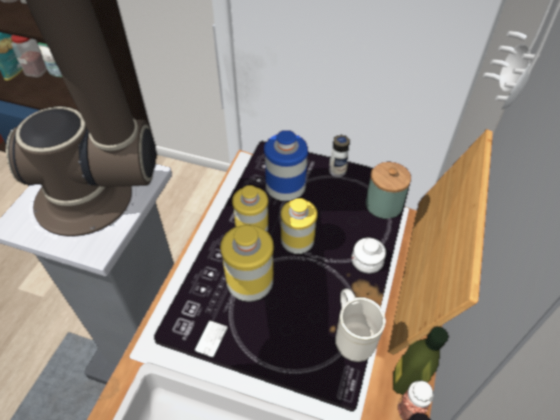

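View pics/top0.png

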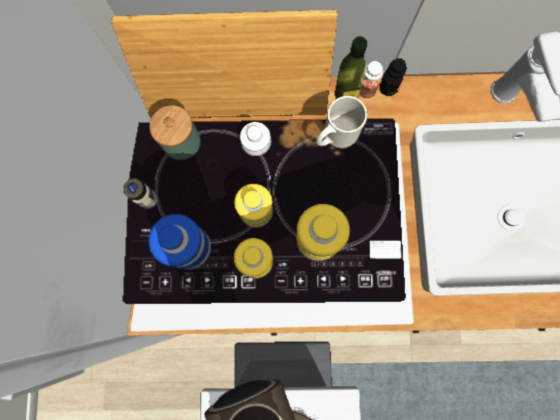

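View pics/wrist0.png

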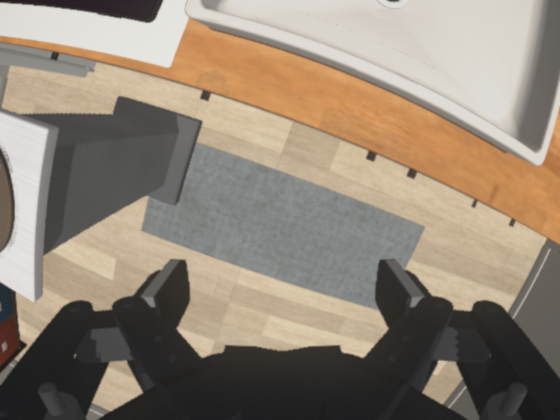

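Yellow candidates are the large jar, scene (248,262) / top (323,232), and two smaller yellow jars, scene (250,208) / top (253,258) and scene (298,225) / top (253,205). The blue jar is at scene (286,165). By the description I choose the largest one and check it in a close crop.

```bash
python3 - <<'E'
import cv2,numpy as np,pickle
fr=pickle.load(open("fr0.pkl","rb"))
a=fr["scene"]["color"][215:305,210:290];b=fr["top"]["color"][190:280,280:370]
a=cv2.resize(a,(400,450),interpolation=cv2.INTER_CUBIC)
b=cv2.resize(b,(400,400),interpolation=cv2.INTER_CUBIC);b=cv2.copyMakeBorder(b,0,50,0,0,cv2.BORDER_CONSTANT)
cv2.imwrite("pics/crop0.png",np.hstack([a,b]))
E
```

```text
(no output)
```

View pics/crop0.png

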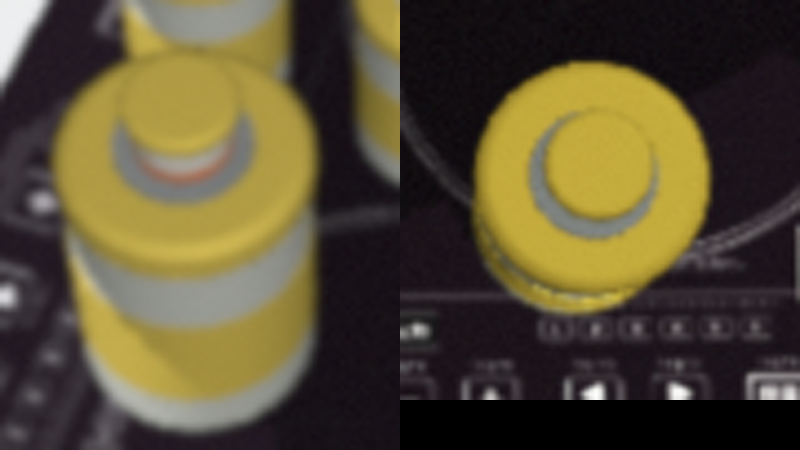

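```bash
cat > h.py <<'E'
import numpy as np
def ray(f,u,v,z):
    K,R,t=f["intrinsics"],np.array(f["R"]),np.array(f["t"])
    d=R.T@np.linalg.solve(K,[u,v,1.]);c=-R.T@t
    return c+d*(z-c[2])/d[2]
E
python3 - <<'E'
import cv2,numpy as np,pickle
from h import ray
fr=pickle.load(open("fr0.pkl","rb"))
T,S=fr["top"],fr["scene"]
print("cap top",ray(T,324.6,226.7,167),"lid",ray(T,323.4,229.8,138))
print("scene cap",ray(S,210+181/5-.4,215+97/5-.4,167),"lid",ray(S,210+186/5-.4,215+158/5-.4,138))
img=T["color"];hsv=cv2.cvtColor(img,cv2.COLOR_BGR2HSV)
m=cv2.inRange(hsv,(20,120,60),(35,255,255))
cs,_=cv2.findContours(m,cv2.RETR_CCOMP,cv2.CHAIN_APPROX_NONE)
for c in cs:
    if cv2.contourArea(c)>100: print(cv2.boundingRect(c),cv2.contourArea(c))
for n,f in(("small1",(253,254)),("small2",(253,200)),("blue",(171,236))): print(n,ray(T,*f,120))
E
```

```text
cap top [453.46131244 -86.77582061 167.        ] lid [452.23997196 -86.98977947 138.        ]
scene cap [455.46031101 -88.74128067 167.        ] lid [458.12806938 -94.73295901 138.        ]
(234, 238, 39, 41) 1211.5
(242, 246, 23, 23) 133.5
(296, 204, 54, 56) 2317.5
(308, 216, 31, 29) 237.0
(234, 183, 39, 43) 1263.0
(242, 194, 23, 19) 147.5
(338, 59, 27, 39) 392.0
(214, 11, 122, 8) 298.5
small1 [412.10715478  43.6823653  120.        ]
small2 [514.80184903  42.83306443 120.        ]
blue [448.93567996 197.7811974  120.        ]
```

The crop shows the large yellow jar, with its cap centred at top-view px (324.6,226.7). The orange ring is visible at the stem foot, so the button looks out at the start. The target is about (454,-87.5). First I shut the fingers and move across at the current height.

{"name": "drive_tool", "arguments": {
  "steps": [0.35,-0.25,0,0,0,0,0.35,-0.25,0,0,0,0,0.35,-0.25,0,0,0,0,0.35,-0.25,0,0,0,0,0.35,-0.25,0,0,0,0,0.35,-0.25,0,0,0,0,0.35,-0.25,0,0,0,0,0.35,-0.25,0,0,0,0],
  "gripper": 1
}}

```text
time_s: 1.15
tool_pos: [375.1, -207.7, 231.2]
tool_rot: [-3.142, 0.0, 0.351]
contact_force: [0.4, 0.3, 0.6]
gripper_width: 0.003
```

{"name": "drive_tool", "arguments": {
  "steps": [0.25,-0.2,0,0,0,0,0.25,-0.2,0,0,0,0,0.25,-0.2,0,0,0,0,0.25,-0.2,0,0,0,0,0.16,-0.06,0,0,0,0,0,0,0,0,0,0,0,0,0,0,0,0,0,0,0,0,0,0]
}}

```text
time_s: 2.15
tool_pos: [453.6, -89.1, 231.3]
tool_rot: [3.141, 0.0, 0.35]
contact_force: [0.5, 0.3, -0.4]
gripper_width: 0.0
```

```bash
cat > st.py <<'E'
from plant import bot
import numpy as np
from scipy.spatial.transform import Rotation as Ro
s=bot.read_state();p=np.array(s["tool_pos"]);R=Ro.from_euler("xyz",s["tool_rot"])
print(s["time_s"],p.round(2),np.round(s["tool_rot"],4),np.round(s["contact_force"],2),s["gripper_width"])
print("to target in tool axes",R.inv().apply(np.array([454,-87.5,167])-p).round(2))
E
python3 st.py; python3 - <<'E'
from plant import bot
import cv2,pickle
fr={}
for n in("scene","top","wrist"):
    f=bot.grab_frame(n);fr[n]=f;cv2.imwrite(f"pics/{n}1.png",f["color"])
pickle.dump(fr,open("fr1.pkl","wb"))
E
```

```text
2.15 [453.59 -89.06 231.33] [3.1415e+00 2.0000e-04 3.4960e-01] [ 0.53  0.32 -0.4 ] 2.9962924258466188e-05
to target in tool axes [ 0.93 -1.33 64.33]
```

View pics/wrist1.png

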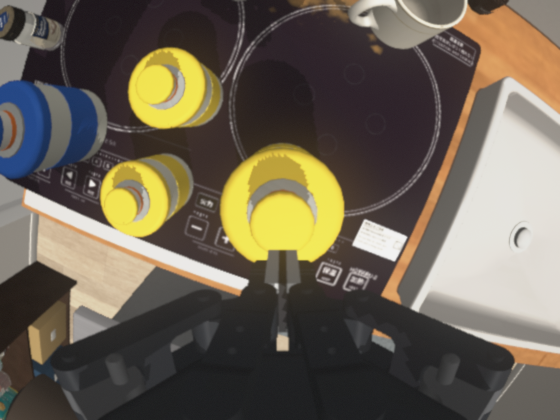

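View pics/scene1.png

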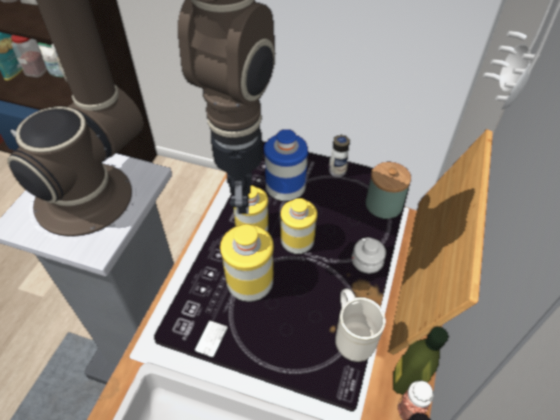

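Wrist image: the cap is centred near (283,224), directly ahead of the shut fingertips. I cross-check its position by casting that ray.

```bash
python3 - <<'E'
import pickle,numpy as np
f=pickle.load(open("fr1.pkl","rb"))["wrist"];K=f["intrinsics"];R=np.array(f["R"]);c=-R.T@f["t"]
for u,v in((283,224),(251,224),(315,224),(283,192)):
    x=np.array([u-K[0,2],v-K[1,2]]);r=np.hypot(*x);th=r/K[0,0]
    d=R.T@np.r_[np.sin(th)*x/r,np.cos(th)]
    for z in(167,159):print((u,v),(c+d*(z-c[2])/d[2]).round(1))
E
```

```text
(283, 224) [455.6 -89.3 167. ]
(283, 224) [453.3 -90.2 159. ]
(251, 224) [448.2 -69.1 167. ]
(251, 224) [445.7 -69.2 159. ]
(315, 224) [ 462.9 -109.5  167. ]
(315, 224) [ 460.9 -111.1  159. ]
(283, 192) [476.1 -81.8 167. ]
(283, 192) [474.6 -82.4 159. ]
```

{"name": "drive_tool", "arguments": {
  "steps": [0.01,0,0.15,0,0,0,0,0,0.15,0,0,0,0,0,0.14,0,0,0,0,0,0.1,0,0,0,0,0,0.06,0,0,0,0,0,0,0,0,0,0,0,0,0,0,0,0,0,0,0,0,0]
}}

```text
time_s: 3.3
tool_pos: [455.3, -88.1, 171.8]
tool_rot: [3.141, -0.001, 0.351]
contact_force: [-0.5, -0.6, -0.1]
gripper_width: 0.0
```

```bash
python3 st.py
```

```text
3.3 [455.26 -88.05 171.78] [ 3.1411e+00 -8.0000e-04  3.5080e-01] [-0.48 -0.55 -0.15] 5.923605958159761e-05
to target in tool axes [-1.   -0.96  4.78]
```

Feel for the button: down to about 165 first.

{"name": "drive_tool", "arguments": {
  "steps": [0,0,0.02,0,0,0,0,0,0.02,0,0,0,0,0,0.01,0,0,0,0,0,0.01,0,0,0,0,0,0.01,0,0,0,0,0,0,0,0,0,0,0,0,0,0,0,0,0,0,0,0,0]
}}

```text
time_s: 4.3
tool_pos: [455.0, -88.0, 164.4]
tool_rot: [3.142, -0.0, 0.351]
contact_force: [-0.1, -0.5, 3.0]
gripper_width: 0.002
```

```bash
python3 st.py
```

```text
4.3 [455.   -88.01 164.35] [ 3.1416e+00 -1.0000e-04  3.5080e-01] [-0.07 -0.54  2.98] 0.0018696782267683745
to target in tool axes [-0.76 -0.82 -2.65]
```

The 3 N reaction at z=164.4 confirms the button is out. Next I press to a depth of about 16.5 mm (z about 150.5).

{"name": "drive_tool", "arguments": {
  "steps": [0,0,0.03,0,0,0,0,0,0.03,0,0,0,0,0,0.03,0,0,0,0,0,0.03,0,0,0,0,0,0.02,0,0,0,0,0,0,0,0,0,0,0,0,0,0,0,0,0,0,0,0,0]
}}

```text
time_s: 5.3
tool_pos: [455.1, -88.0, 150.8]
tool_rot: [3.141, -0.001, 0.351]
contact_force: [-2.5, 0.5, 8.2]
gripper_width: -0.001
```

```bash
python3 st.py
```

```text
5.3 [455.07 -88.03 150.84] [ 3.1412e+00 -7.0000e-04  3.5080e-01] [-2.48  0.53  8.24] -0.0014545493248741923
to target in tool axes [ -0.81  -0.86 -16.16]
```

{"name": "drive_tool", "arguments": {
  "steps": [0,0,-0.03,0,0,0,0,0,-0.03,0,0,0,0,0,-0.04,0,0,0,0,0,-0.05,0,0,0,0,0,-0.1,0,0,0,0,0,-0.15,0,0,0,0,0,-0.15,0,0,0,0,0,0,0,0,0]
}}

```text
time_s: 6.3
tool_pos: [455.9, -88.2, 207.1]
tool_rot: [3.14, -0.003, 0.351]
contact_force: [-0.0, 0.6, -0.5]
gripper_width: -0.001
```

```bash
python3 st.py;python3 - <<'E'
from plant import bot
import cv2,numpy as np
a=bot.grab_frame("scene")["color"];b=bot.grab_frame("top")["color"];cv2.imwrite("pics/scene2.png",a)
a=cv2.resize(a[215:305,210:290],(400,450),interpolation=cv2.INTER_CUBIC)
o=cv2.resize(cv2.imread("pics/scene0.png")[215:305,210:290],(400,450),interpolation=cv2.INTER_CUBIC)
cv2.imwrite("pics/crop2.png",np.hstack([o,a]))
E
```

```text
6.3 [455.87 -88.18 207.06] [ 3.1401e+00 -2.5000e-03  3.5080e-01] [-0.03  0.62 -0.47] -0.0011814211126771668
to target in tool axes [-1.62 -1.34 40.05]
```

View pics/crop2.png

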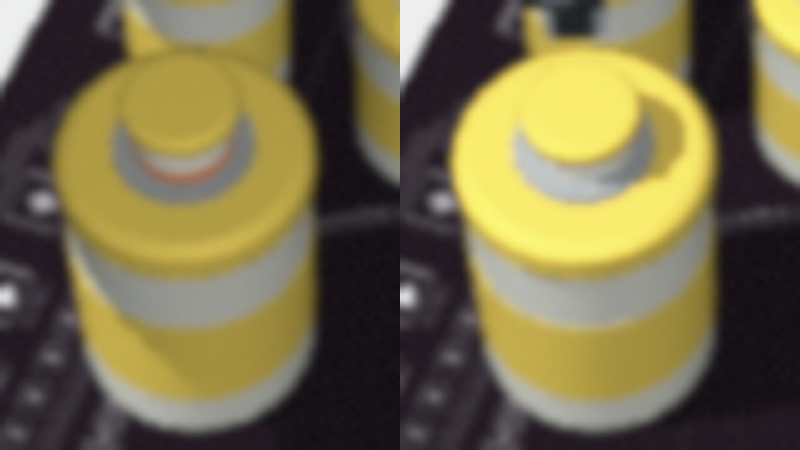

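The orange ring is gone and the cap sits lower. Next I feel it: first at z about 162, where there should be no contact if it is locked.

{"name": "drive_tool", "arguments": {
  "steps": [0,0,0,0,0,0,0,0,0.1,0,0,0,0,0,0.1,0,0,0,0,0,0.1,0,0,0,0,0,0.1,0,0,0,0,0,0.05,0,0,0,0,0,0,0,0,0,0,0,0,0,0,0]
}}

```text
time_s: 7.4
tool_pos: [455.2, -88.1, 160.6]
tool_rot: [3.141, -0.0, 0.351]
contact_force: [-0.0, -0.1, 1.0]
gripper_width: 0.003
```

```bash
python3 st.py
```

```text
7.4 [455.18 -88.05 160.57] [ 3.1413e+00 -5.0000e-04  3.5080e-01] [-0.02 -0.13  0.97] 0.0027048135209724144
to target in tool axes [-0.91 -0.92 -6.43]
```

{"name": "drive_tool", "arguments": {
  "steps": [0,0,0.01,0,0,0,0,0,0.01,0,0,0,0,0,0.01,0,0,0,0,0,0,0,0,0,0,0,0,0,0,0,0,0,0,0,0,0,0,0,0,0,0,0,0,0,0,0,0,0]
}}

```text
time_s: 8.4
tool_pos: [455.2, -88.1, 157.4]
tool_rot: [3.141, -0.0, 0.351]
contact_force: [1.0, -0.5, 4.2]
gripper_width: 0.003
```

```bash
python3 st.py
```

```text
8.4 [455.21 -88.07 157.41] [ 3.1413e+00 -5.0000e-04  3.5080e-01] [ 1.01 -0.47  4.19] 0.0027360061509128513
to target in tool axes [-0.94 -0.95 -9.6 ]
```

It met nothing until about 159, then pushed back with 4.2 N at 157.4, so it is locked in. I back off and look once more.

{"name": "drive_tool", "arguments": {
  "steps": [0,0,-0.04,0,0,0,0,0,-0.1,0,0,0,0,0,-0.15,0,0,0,0,0,-0.2,0,0,0,0,0,-0.2,0,0,0,0,0,-0.1,0,0,0,0,0,0,0,0,0,0,0,0,0,0,0]
}}

```text
time_s: 9.4
tool_pos: [454.7, -87.9, 235.7]
tool_rot: [-3.141, 0.001, 0.351]
contact_force: [-0.3, -0.5, -0.5]
gripper_width: 0.002
```

```bash
python3 st.py;python3 - <<'E'
from plant import bot
import cv2,numpy as np
a=bot.grab_frame("scene")["color"]
o=cv2.imread("pics/scene2.png")
f=lambda a:cv2.resize(a[120:305,210:330],(390,600),interpolation=cv2.INTER_CUBIC)
cv2.imwrite("pics/crop3.png",np.hstack([f(o),f(a)]))
E
```

```text
9.4 [454.67 -87.94 235.69] [-3.1411e+00  8.0000e-04  3.5080e-01] [-0.31 -0.46 -0.52] 0.0022151747394004713
to target in tool axes [-0.42 -0.6  68.7 ]
```

View pics/crop3.png

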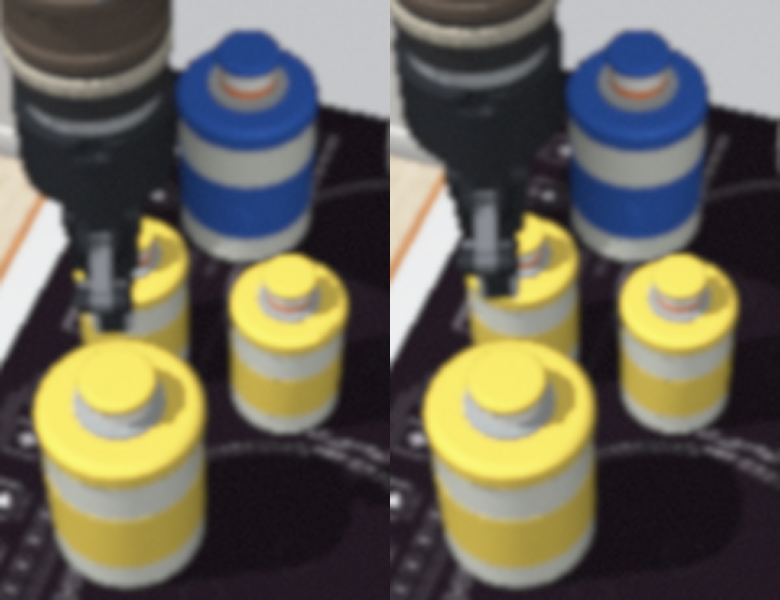

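In the latest picture the yellow jar, cap at crop (508,385), shows no orange ring and has not moved. The blue jar's button is unchanged, with its ring visible at (637,90).

```bash
python3 -c "
from plant import bot
print(bot.sign_off())"
```

```text
the job is handed in; nothing more can be done
None
```

The yellow jar's button is now locked in after one full click, and I handed the job in at about 9.5 s of the 38 s allowed.

- **At the start:** the button was out. The orange ring was showing, and the fingers met 3 N at z = 164 mm.
- **The click:** I pressed it with the shut fingertips to z = 150.8 mm, about 16 mm deep, and let go.
- **Feeling it afterwards:** there was only about 1 N at z = 160.6 mm, where a sprung-out button would give about 4 N. It then pushed back with 4.2 N at z = 157.4 mm, so its top sits near 159 mm, the locked-in height. No second click was needed.
- **Last look:** the orange ring is gone, the yellow jar looks unmoved, the blue jar's button was not touched, and the arm is clear of everything.

One reading was a little off. At the bottom of the press the force was 8.2 N, with 2.5 N sideways, where I expected about 6.5 N. The checks after it all agree with the button being locked in.

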